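Click the traverser across to the waiting locomotive

ROBOT

A 6-joint arm with a two-finger parallel gripper is mounted at the origin on the work surface. World frame = base frame: x ahead of the robot, y to its left, z up, the work surface at z = 0. Lengths are in m, angles in rad, forces in N, time in s.
With the tool pointing down it reaches from about 0.375 to 0.9 m from the base axis. Payload 3.1 kg.
Tool frame: the origin (TCP) lies at the very end of the fingers, on their centre line; the grasp point (between the pads) lies 19 mm behind it; z points along the fingers, y is the line along which they close (so a half turn about z gives the same grasp; the last joint's range is limited). The gripper opens to 85 mm and grips with 20 to 120 N. Pads are 22 mm wide; open, the fingers measure 114 mm over their backs; the gripper's body (76 mm by 85 mm) begins 54 mm behind the grasp point. The pads swing forward as they close: fully open they stand 13 mm farther back than shut.
Start: joints at [1.139, 0.527, 1.433, -0, 1.181, -0.178], TCP at [0.156, 0.605, 0.231] pointing down, gripper open.
Joint ranges: [-3.08, 3.08], [-0.75, 2.2], [0.22, 2.44], [-1.43, 4.57], [0, 2.65], [-2.85, 2.85]. Speed limits (rad/s): [2.79, 2.79, 3.14, 3.14, 3.14, 3.14].

INTERFACE

Orientations are given as a unit quaternion [x, y, z, w].
In Python, from station import sense, snapshot, camera_params, sign_off gives the robot as it stands.
- The arm moves only by the shell command python3 -m handwheel 'ROWS' [OPENING] [FORCE]. ROWS is JSON, a list that holds one entry, the list of rows, each a list of 4 numbers: the shift along the tool's x, y, z in units of 25 mm (1.0 is 25 mm), then the turn about the tool's z in units of 6 degrees (1.0 is 6 degrees). A call has 1 to 20 rows; each row shifts and turns the commanded pose from where the row before left it, along the tool's axes as they then stand; what a row does not reach is not made up. A row lasts 1/8 s, in which the tool goes at most 62.5 mm and 10.7 degrees, less where a joint would pass 70% of its speed; a pose out of reach is approached as far as the arm can. A call is refused whole if a number of a shift passes 1 or a number of a turn 1, either way. A call with a gripper value outside its range is refused whole. OPENING is the finger opening in mm, from 0 to 85.4, set as the call begins (- or left out, the last holds). The fingers move at their own pace and stop on an object; FORCE is the grip in N (left out, the last holds). Time passes only in rows, so rows that do not move let the fingers close. It gives the time, the measured TCP pose, the force, the opening and the grip force at its end, in the units of the state.
- sense(): the state, without advancing time (a new reading comes with each control period).
- snapshot(name): name is "scene" or "side" or "wrist"; returns (picture, depth): 384x512x3 uint8, red, green, blue; 384x512 float32, m along the optical axis (not along the pixel's ray), 0 where there is no reading.
- camera_params(name): a dict with "mtx" (3x3 intrinsics, pixels), "extrinsics" (4x4, takes a point from camera to world coordinates); the wrist camera has in their place "hand_eye" (4x4, takes a point from camera to tool coordinates, whose origin is the TCP and whose axes are the flange's). Camera axes: x right, y up, looking along -z (the intrinsics and any distortion apply to the point x, -y, -z); pixel columns grow to the right and rows downward; lengths in m; the calibration is good to about 2 mm. A picture is of the moment at which its call begins: read the wrist's pose just before it. camera_params takes no time and is no camera call.
- sign_off(): hands the job in; it is judged then, once.
The state is a dict: "t": time; "q": joint angles; "qd": joint speeds; "tau": joint torques, N m; "tcp_pos": TCP position; "tool_rot": TCP orientation; "force": force on the tool from outside, world axes, zero at the start; "ft_torque": the same for the moment, N m; "finger_gap": opening from 0.0 (shut) to 1.0 (fully open); "gripper_force": force on a finger pad.
Only numpy, scipy, OpenCV 4.12 (cv2) and the standard library are available. Lean on these libraries where they do the work, as an engineer would, in place of code of your own. Each camera call takes 0.05 s, during which the arm holds its last target. There are 200 camera calls.

TASK

A locomotive is waiting on one of the sidings of the model railway stock yard. With a fingertip, flick the lugs on top of the yard's white thumbwheel, click by click, until the traverser bridge stands in line with the locomotive's siding, without ever running past it, and leave the wheel resting in its click. Work only the wheel and push it gently: keep off the bridge, the locomotive and the wagons, and do not shift or pick up any of the other loose things.

Things in the scene. Friction and masses are not known exactly. Their poses are not given: they have to be found in the camera images.
- yard: Fixed plywood stock-yard board, 12 mm thick, on the table; place and yaw vary. Origin on its underside, z up; the board spans yard x = -130 to 210, y = -270 to 130 mm. On its far side five parallel sidings run along its x, 44 mm apart, at yard y = -88, -44, 0, 44, 88 mm, from x = 25 to 205 mm.
- siding1 (a point): The near end of the first siding's centre line, at rail-top height (26 mm above the table), at yard x = 25, y = -88 mm; axes as the yard's. The bridge slides along yard y, in front of the sidings (yard x = -118 to 18 mm).
- wheel: White thumbwheel, upright in a grey housing. Origin at its middle on its axis, at yard x = -50, y = -200, z = 58 mm; the axis lies along yard x. 16 mm wide, hub radius 28 mm, 8 alike radial lugs 5 mm thick, 45 degrees apart, out to radius 45 mm. The housing, 32 mm along x, 110 mm along y, ends 68 mm above the table, so the upper part stands free. The body frame turns with the wheel.
- wheel_top (a point): Highest point of the wheel's rim, fixed, 45 mm above the axis; axes as the yard's. At rest in a click two lugs stand 22.5 degrees either side of it (tips 17 mm to its +y and -y), the next at 67.5. A click is 45 degrees. A sprung detent (2 to 4 N at a lug) snaps on past halfway, falls back short of it. Top pushed to yard +y: the bridge goes +y; to -y: back.
- bridge: The traverser bridge: a wooden deck 136 (x) x 38 mm with one track, sliding along yard y only, geared to the wheel: one click = 44 mm = one siding. Origin at its middle at rail-top height, at yard x = -50, z = 26 mm. It starts in line with the first siding (y = -88 mm). Stops lie just beyond the first and last siding.
- loco: Locomotive, loose, 124 x 35 x 52 mm high, red on black; unlike the wagons it has a long narrow hood with a chimney and a taller square cab at the far end. On the second, third, fourth or fifth siding, near yard x = 110 mm. Origin at the centre of its underside, on the rail tops; x along the siding as the yard's x, y across.
- boxcar: Closed box wagon, loose, red, 118 x 36 x 48 mm, on another siding; origin at the centre of its underside.
- gondola: Open-topped wagon, loose, red, 118 x 33 x 30 mm, on another siding; origin at the centre of its underside.
- logcar: Flat wagon with three logs, loose, 95 x 33 x 23 mm, on another siding; origin at the centre of its underside.
- pier: Loose grey round bridge pier, 48 mm across the foot, 55 mm tall, standing on the yard beyond the wheel (+x), about 95 mm from its axis centre; origin at the centre of its underside.
- tree: Loose model tree, 36 mm across, 68 mm tall, standing on the yard on the near (-x) side of the wheel; origin at the centre of its underside.
- signcard: Loose blank white card, 55 x 100 mm, upright on a 50 x 60 x 20 mm white block (120 mm tall in all), standing on the table to the left of the yard; origin at the centre of its underside.
- screwdriver: Loose screwdriver, 160 mm long, lying on the table to the right of the yard.
Mind the look-alikes: they are no part of the job. Leave any orange or yellow look-alike of the loco alone.

How it is judged:
On the way:
1. the bridge has come into line with the locomotive's siding (y of bridge in the frame of loco between -0.01 and 0.01 m), for 0.2 s.
At the end, for the whole second after the job is handed in: The bridge's centre line lies within 7 mm of the locomotive's, the wheel and bridge are at rest, and the locomotive still stands upright where it was (within 12 mm) (y of bridge in the frame of loco between -0.007 and 0.007 m and linear speed of bridge below 0.01 m/s and angular speed of wheel below 0.15 rad/s and distance of loco from where it was at the start of the episode below 0.012 m and angle between loco's own z axis and vertical below 0.1 rad); the robot touches nothing.
It fails at once if the bridge runs past the locomotive's siding, by more than half a siding (y of bridge in the frame of loco above 0.022 m).
It fails at once if the bridge is touched by the robot (contact force between any of the arm, the fingers and bridge above 0.5 N).
It fails at once if the wheel or yard is pushed harder than 30 N (contact force between any of the arm, the fingers and yard above 30 N).
It fails at once if the locomotive or a wagon is touched (contact force between any of the arm, the fingers and loco above 0.5 N or contact force between any of the arm, the fingers and boxcar above 0.5 N or contact force between any of the arm, the fingers and gondola above 0.5 N or contact force between any of the arm, the fingers and logcar above 0.5 N).
It fails at once if the locomotive, a wagon or another loose thing is shifted or picked up (distance of any of loco, boxcar, gondola, logcar, pier, tree, signcard from where it was at the start of the episode above 0.015 m or distance of screwdriver from where it was at the start of the episode above 0.02 m).
It also fails if it takes over 45 s, if anything falls off the work surface, if the arm or the gripper's body presses on something with over 40 N, if the wrist force passes 120 N, or if a joint passes its speed limit or range.

## Working session

There is one attempt and no reset: what is moved stays moved. The work goes in short steps, Python scripts to look and compute and a shell command to move; the robot and the scene stay as the last step left them, time stands still between calls to the robot, and variables do not carry over. Pictures are saved under pics/ and viewed, at most 10 in all, crops included, and the job is handed in when it is done.

```bash
ls; mkdir -p pics; cat > h.py <<'E'
import numpy as np,cv2
from station import sense,snapshot,camera_params
def cloud(name):
    im,d=snapshot(name); p=camera_params(name); K=np.array(p['mtx'])
    if name=='wrist':
        from scipy.spatial.transform import Rotation as R
        s=sense(); T=np.eye(4);T[:3,:3]=R.from_quat(s['tool_rot']).as_matrix();T[:3,3]=s['tcp_pos'];E=T@np.array(p['hand_eye'])
    else: E=np.array(p['extrinsics'])
    v,u=np.mgrid[:384,:512]
    P=np.stack([(u-K[0,2])/K[0,0]*d,-(v-K[1,2])/K[1,1]*d,-d],-1)@E[:3,:3].T+E[:3,3]
    P[d==0]=np.nan
    return im,d,P
E
python3 - <<'E'
from h import *
s=sense();print(s)
ims=[]
for n in['scene','side']:
    im,d,P=cloud(n);np.savez(n,im=im,d=d,P=P);ims.append(im)
    p=camera_params(n);print(n,{k:np.round(v,3).tolist() if k!='name' else v for k,v in p.items()})
    cv2.imwrite(f'pics/{n}.png',cv2.resize(im[...,::-1],(800,600)))
print(camera_params('wrist'))
E
```

```text
pics
{'t': 0.0, 'q': array([ 1.13948350e+00,  5.28433870e-01,  1.43390613e+00, -2.11047854e-05,
        1.18138801e+00, -1.78503788e-01]), 'qd': array([ 4.68684275e-04, -4.56720801e-04,  9.62152907e-11,  1.12737831e-03,
       -3.59769195e-04,  3.83453826e-04]), 'tau': array([-9.55523101e-04, -4.42352664e+01, -1.78018409e+01, -2.94875217e-04,
        8.58764484e-03,  5.00284401e-06]), 'tcp_pos': array([0.15600391, 0.60447938, 0.23035224]), 'tool_rot': array([ 1.26064116e-01,  9.92021521e-01, -1.02136431e-03, -3.11216324e-04]), 'force': array([ 0.67858593, -0.01864551, -0.16221544]), 'ft_torque': array([0.0183977 , 0.01137263, 0.01763837]), 'gripper_force': 0.0, 'finger_gap': 1.002965577616585}
scene {'mtx': [[426.385, 0.0, 246.068], [0.0, 426.385, 189.712], [0.0, 0.0, 1.0]], 'extrinsics': [[0.883, -0.375, 0.282, 0.944], [0.469, 0.723, -0.507, -0.794], [-0.014, 0.58, 0.814, 1.302], [0.0, 0.0, 0.0, 1.0]]}
side {'mtx': [[353.311, 0.0, 254.878], [0.0, 353.311, 197.978], [0.0, 0.0, 1.0]], 'extrinsics': [[0.939, 0.212, -0.271, 0.204], [-0.344, 0.568, -0.747, -0.937], [-0.005, 0.795, 0.607, 0.818], [0.0, 0.0, 0.0, 1.0]]}
{'mtx': array([[330.68535002,   0.        , 259.37881003],
       [  0.        , 330.68535002, 192.67676551],
       [  0.        ,   0.        ,   1.        ]]), 'hand_eye': array([[ 8.64632887e-05,  9.44587206e-01,  3.28260572e-01,
         8.67185041e-02],
       [ 9.99999970e-01, -1.56231279e-04,  1.86165463e-04,
         1.19879781e-03],
       [ 2.27134084e-04,  3.28260546e-01, -9.44587191e-01,
        -1.43398840e-01],
       [ 0.00000000e+00,  0.00000000e+00,  0.00000000e+00,
         1.00000000e+00]])}
```

View pics/scene.png

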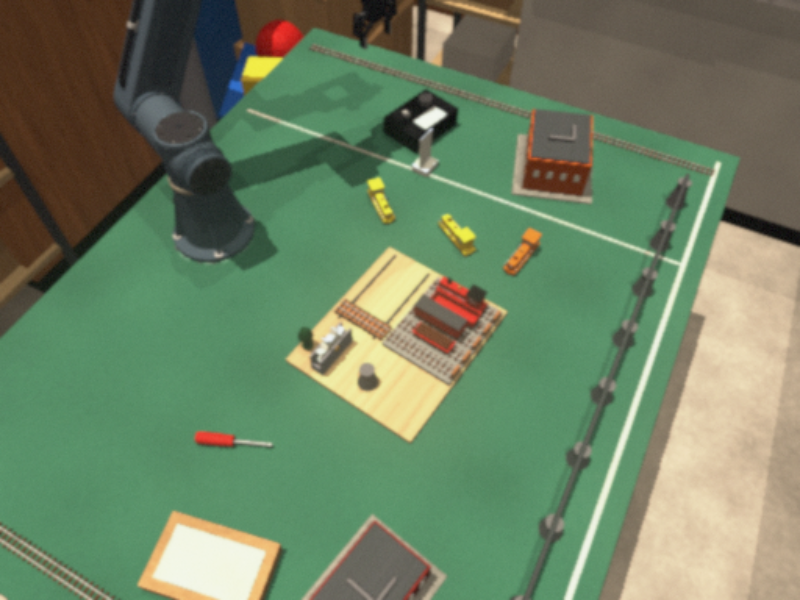

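View pics/side.png

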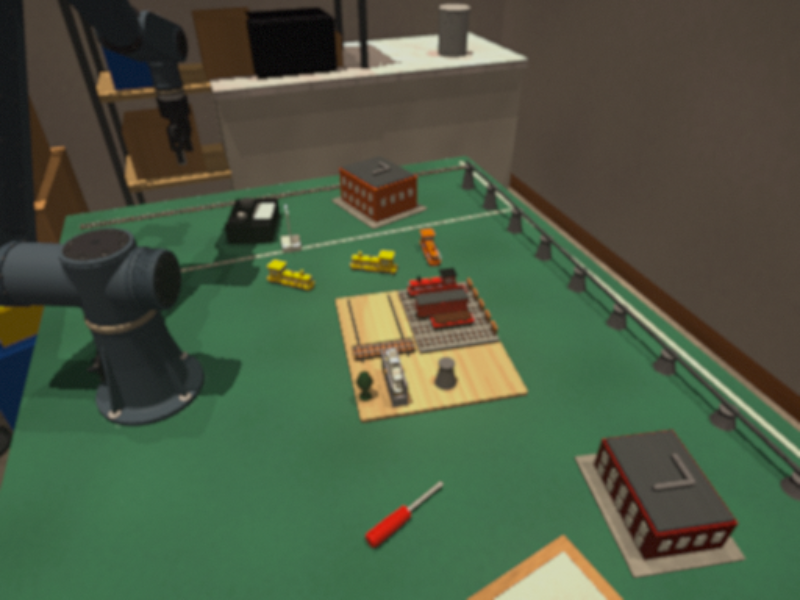

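The scene view shows the yard around (400,340). The white wheel is at (330,345), the bridge at (365,318), the boxcar at (440,312), the gondola at (433,335), and the loco with its black cab at (465,298), one row beyond the boxcar. Next I'll measure the yard frame and the row heights.

```bash
cat > m.py <<'E'
from h import *
for n in['scene','side']:
    z=np.load(n+'.npz');im,P=z['im'],z['P']
    hsv=cv2.cvtColor(im,cv2.COLOR_RGB2HSV);H,S,V=[hsv[...,i].astype(int) for i in range(3)]
    zz=P[...,2]
    reg=(P[...,0]>.3)&(P[...,0]<1.0)&(P[...,1]>-.3)&(P[...,1]<.35)
    notgreen=~((H>45)&(H<95)&(S>60))
    m=(reg&notgreen&(zz>.004)&(zz<.15)).astype(np.uint8)
    nl,lab,st,c=cv2.connectedComponentsWithStats(m)
    k=1+st[1:,4].argmax();m=lab==k
    # board: points height .005-.02
    b=m&(zz<.022)
    pts=P[b][:,:2].astype(np.float32)
    rect=cv2.minAreaRect(pts);print(n,rect,'medz',np.median(P[b][:,2]))
    C=cv2.boxPoints(rect);print(C.round(3).tolist())
    w=reg&(S<45)&(V>150)&(zz>.05)&(zz<.13)
    print('white',w.sum(),np.nanmean(P[w],0).round(4),np.nanpercentile(P[w],[2,98],axis=0).round(3).tolist())
    g=reg&(zz>.04)&(zz<.12)&m
    nl,lab,st,c=cv2.connectedComponentsWithStats(g.astype(np.uint8))
    for i in range(1,nl):
        if st[i,4]>15: q=lab==i;print(st[i].tolist(),np.median(P[q],0).round(3),P[q][:,2].max().round(3),im[q].mean(0).round())
E
python3 m.py
python3 - <<'E'
from h import *
im=np.load('scene.npz')['im'];cv2.imwrite('pics/c1.png',cv2.resize(im[155:285,180:330,::-1],None,fx=5,fy=4.5,interpolation=2))
E
```

```text
scene ((0.5730589032173157, -0.06573168933391571), (0.4068944454193115, 0.3472561836242676), 81.99078369140625) medz 0.011701955369556205
[[0.37299999594688416, -0.24300000071525574], [0.7170000076293945, -0.29100000858306885], [0.7730000019073486, 0.1120000034570694], [0.42899999022483826, 0.1599999964237213]]
white 170 [ 0.4887 -0.1935  0.0749] [[0.45, -0.224, 0.057], [0.579, -0.145, 0.099]]
[265, 177, 46, 39, 880] [0.661 0.011 0.063] 0.081 [128.  79.  64.]
[199, 206, 27, 30, 335] [ 0.475 -0.193  0.066] 0.101 [161. 156. 139.]
[265, 206, 27, 19, 189] [ 0.657 -0.055  0.047] 0.054 [128.  80.  56.]
[196, 211, 5, 8, 20] [ 0.419 -0.186  0.058] 0.072 [111. 109.  73.]
[230, 232, 11, 13, 108] [ 0.573 -0.211  0.065] 0.072 [146. 136. 115.]
side ((0.5843299627304077, -0.04208463430404663), (0.4582653343677521, 0.36179298162460327), 81.96540832519531) medz 0.01452152373149207
[[0.37299999594688416, -0.24400000274181366], [0.7310000061988831, -0.2939999997615814], [0.7950000166893005, 0.1599999964237213], [0.43700000643730164, 0.20999999344348907]]
white 59 [ 0.4632 -0.1933  0.0873] [[0.453, -0.227, 0.064], [0.479, -0.15, 0.104]]
[260, 172, 43, 37, 978] [ 0.648 -0.013  0.059] 0.084 [97. 52. 39.]
[244, 223, 17, 32, 332] [ 0.46  -0.202  0.069] 0.104 [141. 132. 113.]
[279, 228, 12, 15, 138] [ 0.565 -0.215  0.067] 0.072 [111. 101.  81.]
[227, 237, 12, 13, 71] [ 0.398 -0.194  0.063] 0.083 [98. 88. 52.]
```

View pics/c1.png

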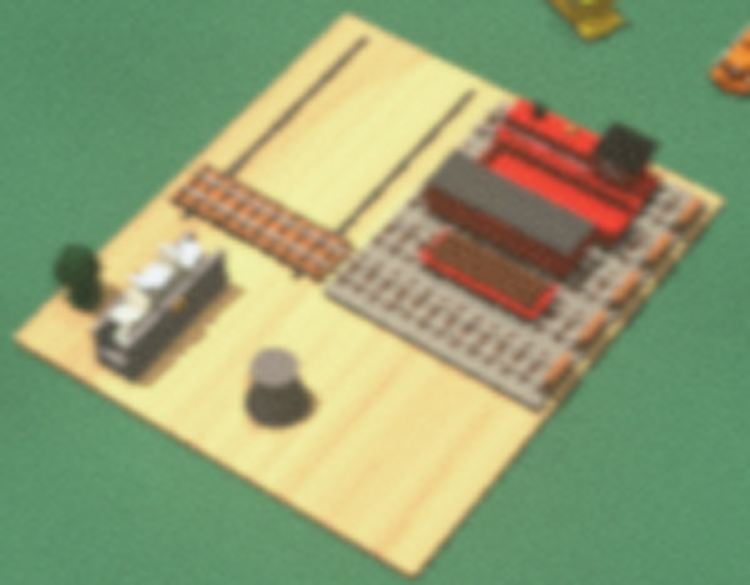

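The crop shows, from the front: siding 1 empty, then a brown-loaded wagon at (490,275), the boxcar at (505,215), a red wagon at (565,190), and the loco at the far edge (chimney (540,108), cab (625,150)). That suggests siding 5, so I'll check it with numbers.

```bash
cat >> h.py <<'E'
a=np.deg2rad(-8.0);Rz=np.array([[np.cos(a),-np.sin(a)],[np.sin(a),np.cos(a)]])
O=np.array([.5731,-.0657])-Rz@np.array([.04,-.07])
def yard(P):
    Q=np.array(P,float).copy();Q[...,:2]=(Q[...,:2]-O)@Rz;return Q
E
python3 - <<'E'
from h import *
for n in['scene','side']:
    z=np.load(n+'.npz');im,P=z['im'],yard(z['P'])
    hsv=cv2.cvtColor(im,cv2.COLOR_RGB2HSV);H,S,V=[hsv[...,i].astype(int) for i in range(3)]
    X,Y,Z=P[...,0],P[...,1],P[...,2]
    print(n)
    # board corners check: edge extents of z~12mm
    b=(abs(Z-.012)<.005)&(S>50)&(H<35)&(abs(X-.04)<.2)&(abs(Y+.07)<.23)
    print('board ext',np.percentile(P[b],[.3,99.7],axis=0).round(3).tolist())
    for i in range(5):
        y=-.088+.044*i
        q=(abs(Y-y)<.015)&(X>.03)&(X<.2)
        zz=Z[q]; print('siding',i+1,q.sum(),'z pct50,90,99',np.percentile(zz,[50,90,99]).round(3), [ (np.round(np.nanpercentile(Z[q&(X>x)&(X<x+.02)],90),3) if (q&(X>x)&(X<x+.02)).sum()>3 else None) for x in np.arange(.03,.2,.02)])
    q=(abs(X+.05)<.03)&(abs(Y+.2)<.07)&(Z>.088)
    print('lugs>88mm',q.sum(),np.percentile(P[q],[2,50,98],axis=0).round(3).tolist())
    for lo in np.arange(-.25,-.15,.01):
        k=q&(Y>=lo)&(Y<lo+.01)
        if k.sum():print(round(lo,3),k.sum(),P[k].mean(0).round(4))
s=sense();print('tcp yard',yard(s['tcp_pos']),'wheeltop world',Rz@[-.05,-.2]+O)
E
```

```text
scene
board ext [[-0.126, -0.271, 0.007], [0.212, 0.127, 0.017]]
siding 1 360 z pct50,90,99 [0.022 0.026 0.03 ] [np.float64(0.027), np.float64(0.026), np.float64(0.026), np.float64(0.026), np.float64(0.026), np.float64(0.026), np.float64(0.025), np.float64(0.027), np.float64(0.026)]
siding 2 373 z pct50,90,99 [0.037 0.049 0.053] [np.float64(0.026), np.float64(0.029), np.float64(0.05), np.float64(0.05), np.float64(0.05), np.float64(0.048), np.float64(0.05), np.float64(0.026), np.float64(0.025)]
siding 3 392 z pct50,90,99 [0.071 0.076 0.078] [np.float64(0.072), np.float64(0.076), np.float64(0.076), np.float64(0.077), np.float64(0.075), np.float64(0.077), np.float64(0.075), np.float64(0.026), np.float64(0.026)]
siding 4 279 z pct50,90,99 [0.038 0.053 0.059] [np.float64(0.026), np.float64(0.055), np.float64(0.048), np.float64(0.052), np.float64(0.053), np.float64(0.054), np.float64(0.051), np.float64(0.052), np.float64(0.029)]
siding 5 358 z pct50,90,99 [0.055 0.077 0.08 ] [np.float64(0.032), np.float64(0.062), np.float64(0.068), np.float64(0.063), np.float64(0.076), np.float64(0.079), n
[... 1040 characters left out ...]
oat64(0.059), np.float64(0.061), np.float64(0.059), np.float64(0.059), np.float64(0.058), np.float64(0.059), np.float64(0.06), np.float64(0.045)]
siding 5 256 z pct50,90,99 [0.061 0.081 0.083] [np.float64(0.056), np.float64(0.066), np.float64(0.066), np.float64(0.067), np.float64(0.079), np.float64(0.083), np.float64(0.082), None, np.float64(0.043)]
lugs>88mm 50 [[-0.059, -0.221, 0.089], [-0.052, -0.192, 0.096], [-0.043, -0.186, 0.104]]
-0.23 5 [-0.0514 -0.2212  0.1012]
-0.22 14 [-0.0516 -0.2182  0.0966]
-0.21 1 [-0.0453 -0.2004  0.0888]
-0.2 12 [-0.0501 -0.1923  0.0928]
-0.19 18 [-0.0525 -0.188   0.0977]
tcp yard [-0.46631803  0.53566376  0.23043851] wheeltop world [ 0.46588337 -0.18190927]
```

The loco is on siding 5: its taller block (79–83 mm) is at the far end, and a low hood runs along the rest. That means four clicks. Next: turn the tool, close the fingers and travel over.

```bash
python3 -m handwheel '[[[0,0,0,1],[0,0,0,1],[0,0,0,1],[0,0,0,1],[0,0,0,1],[0,0,0,1],[0,0,0,1],[0,0,0,1],[0,0,0,1],[0,0,0,1],[0,0,0,1],[0,0,0,1],[0,0,0,1],[0,0,0,0.9],[-1,1,0,0],[-1,1,0,0],[-1,1,0,0],[-1,1,0,0],[-1,1,0,0],[-1,1,0,0]]]' 0 20
python3 -m handwheel '[[[-1,1,0,0],[-1,1,0,0],[-1,1,0,0],[-1,1,0,0],[-1,1,0,0],[-1,1,0,0],[-1,1,0,0],[-1,1,0,0],[-1,1,0,0],[-1,1,0,0],[-1,0,0,0],[-1,0,0,0],[-1,0,0,0],[-1,0,0,0],[-1,0,0,0],[-1,0,0,0],[-1,0,0,0],[-1,0,0,0],[-1,0,0,0],[-1,0,0,0]]]'
cat > st.py <<'E'
from h import *
from scipy.spatial.transform import Rotation as R
s=sense();M=R.from_quat(s['tool_rot']).as_matrix()
print('t',s['t'],'yard',yard(s['tcp_pos']).round(4),'xaxis yaw',np.degrees(np.arctan2(M[1,0],M[0,0])).round(2),'z',M[:,2].round(3),'F',(Rz.T@s['force'][:2]).round(2),s['force'][2].round(2),'gap',s['finger_gap'])
E
python3 st.py
```

```text
t: 2.6
tcp_pos: [0.2847, 0.4348, 0.231]
tool_rot: [0.754, 0.657, -0.0, 0.0]
force: [0.4, 0.1, -1.0]
finger_gap: 0.001
gripper_force: 0.0
t: 5.1
tcp_pos: [0.4629, -0.0943, 0.231]
tool_rot: [0.754, 0.657, -0.0, -0.0]
force: [-0.3, -0.0, 1.1]
finger_gap: 0.002
gripper_force: 0.0
t 5.1 yard [-0.0652 -0.1136  0.231 ] xaxis yaw 82.11 z [-0.001  0.    -1.   ] F [-0.25 -0.05] 1.09 gap 0.0022521273957392114
```

```bash
python3 -m handwheel '[[[-1,0.2,0,0],[-1,0.2,0,0],[-1,0.2,0,0],[-1,0,0,0],[-1,0,0,0],[-0.3,0,0,0],[0,0,1,0],[0,0,1,0],[0,0,1,0],[0,0,1,0],[0,0,0.4,0],[0,0,0,0]]]'
python3 st.py
python3 - <<'E'
from h import *
for n in['wrist','side']:
    im=snapshot(n)[0]
    if n=='side': im=cv2.resize(im[150:280,200:330],None,fx=4,fy=4,interpolation=2)
    cv2.imwrite(f'pics/a_{n}.png',im[...,::-1])
a=cv2.imread('pics/a_wrist.png');b=cv2.imread('pics/a_side.png')
cv2.imwrite('pics/a.png',cv2.resize(np.hstack([cv2.resize(a,(520,390)),cv2.resize(b,(390,390))]),(800,343)))
E
```

```text
t: 6.6
tcp_pos: [0.4598, -0.2263, 0.1209]
tool_rot: [0.754, 0.657, -0.0, -0.001]
force: [0.1, 0.3, 0.4]
finger_gap: -0.001
gripper_force: 0.0
t 6.6 yard [-0.0499 -0.2448  0.1209] xaxis yaw 82.14 z [-0.001  0.001 -1.   ] F [0.02 0.27] 0.43 gap -0.0012450417154541082
```

View pics/a.png

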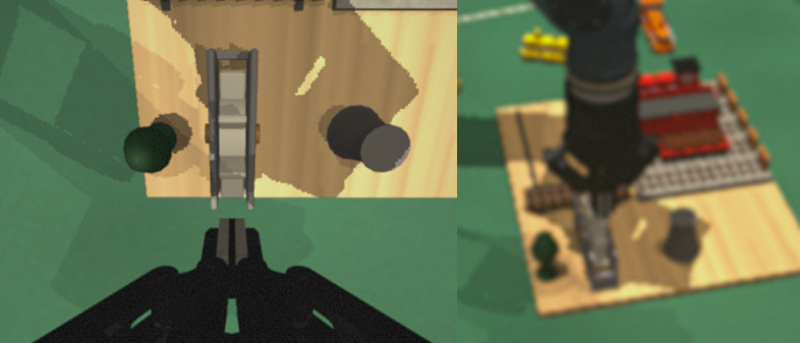

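The wrist view shows the closed fingertips at (232,235) in line with the wheel, on its -y side. The tree at (150,148) and pier at (370,140) are well clear. I'll descend and push the first click.

```bash
python3 -m handwheel '[[[0,0,0.6,0],[0,0,0.6,0],[0,0,0,0]]]'; python3 st.py
python3 -m handwheel '[[[0.2,0,0,0],[0.2,0,0,0],[0.2,0,0,0],[0.2,0,0,0]]]'; python3 st.py
python3 -m handwheel '[[[0.2,0,0,0],[0.2,0,0,0]]]'; python3 st.py
python3 -m handwheel '[[[0.2,0,0,0],[0.2,0,0,0],[0,0,0,0]]]'; python3 st.py
python3 - <<'E'
from h import *
im,d,P=cloud('wrist');a=im.copy()
im2=snapshot('scene')[0]
o=np.hstack([cv2.resize(im,(400,300)),cv2.resize(im2[155:275,190:350],(400,300))])
cv2.imwrite('pics/b.png',o[...,::-1])
E
```

```text
t: 7.08
tcp_pos: [0.459, -0.2262, 0.0898]
tool_rot: [0.754, 0.657, -0.0, -0.002]
force: [-0.0, 0.3, -0.1]
finger_gap: -0.004
gripper_force: 0.0
t 7.075 yard [-0.0506 -0.2448  0.0898] xaxis yaw 82.11 z [-0.003  0.002 -1.   ] F [-0.08  0.33] -0.11 gap -0.0036364393209820456
t: 7.58
tcp_pos: [0.4636, -0.208, 0.0921]
tool_rot: [0.754, 0.657, -0.0, 0.002]
force: [-1.4, -5.1, 4.1]
finger_gap: -0.002
gripper_force: 2.4
t 7.575 yard [-0.0486 -0.2262  0.0921] xaxis yaw 82.17 z [ 0.002 -0.003 -1.   ] F [-0.71 -5.23] 4.13 gap -0.0015371667291575756
t: 7.82
tcp_pos: [0.4647, -0.1971, 0.0916]
tool_rot: [0.754, 0.657, 0.0, 0.001]
force: [0.9, -1.1, 1.4]
finger_gap: 0.0
gripper_force: 0.8
t 7.825 yard [-0.049  -0.2152  0.0916] xaxis yaw 82.08 z [ 0.001 -0.    -1.   ] F [ 1.04 -1.  ] 1.38 gap 0.0004385048201060997
t: 8.2
tcp_pos: [0.4648, -0.186, 0.0909]
tool_rot: [0.754, 0.657, -0.0, -0.001]
force: [0.4, 1.2, 0.3]
finger_gap: 0.003
gripper_force: 0.3
t 8.2 yard [-0.0505 -0.2042  0.0909] xaxis yaw 82.15 z [-0.002  0.002 -1.   ] F [0.2  1.19] 0.29 gap 0.0028612186640297734
```

View pics/b.png

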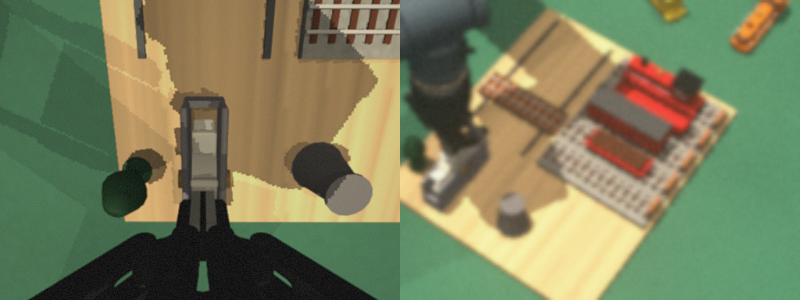

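The first click was gentle, about 5 N, and the scene crop shows the bridge at (520,100), one siding further on. I'll lift, go back, and measure the bridge in the scene view.

```bash
cat > br.py <<'E'
from h import *
# bridge: z~.026 strip in front of sidings; also reads lug positions
for n in['scene','side']:
    im,d,P=cloud(n);P=yard(P);X,Y,Z=P[...,0],P[...,1],P[...,2]
    q=(X>-.025)&(X<.012)&(Y>-.13)&(Y<.13)&(Z>.020)&(Z<.034)
    l=(abs(X+.05)<.02)&(abs(Y+.2)<.05)&(Z>.09)
    print(n,'bridge y',q.sum(),np.percentile(Y[q],[3,50,97]).round(4) if q.sum() else '','lugs',np.sort(Y[l]).round(3)[::4].tolist())
E
python3 -m handwheel '[[[0,0,-1,0],[0,0,-0.6,0],[-0.8,0,0,0],[-0.8,0,0,0],[0,0,0,0],[0,0,0,0]]]'; python3 st.py; python3 br.py
```

```text
t: 9.05
tcp_pos: [0.4594, -0.227, 0.1306]
tool_rot: [0.754, 0.656, -0.0, -0.001]
force: [-0.6, 0.4, -0.5]
finger_gap: -0.002
gripper_force: 0.0
t 9.05 yard [-0.0502 -0.2456  0.1306] xaxis yaw 82.04 z [-0.001  0.001 -1.   ] F [-0.64  0.26] -0.53 gap -0.0023074126122641396
scene bridge y 71 [-0.0661 -0.0447 -0.026 ] lugs [-0.25, -0.25, -0.249, -0.248, -0.247, -0.246, -0.246, -0.246, -0.245, -0.243, -0.243, -0.242, -0.242, -0.241, -0.24, -0.239, -0.239, -0.237, -0.237, -0.234, -0.234, -0.233, -0.232, -0.231, -0.23, -0.228, -0.227, -0.226, -0.225, -0.223, -0.222, -0.221, -0.219, -0.219, -0.217, -0.217, -0.214, -0.213, -0.211, -0.209, -0.207, -0.206, -0.205, -0.204, -0.203, -0.202, -0.201, -0.2, -0.199, -0.199, -0.198, -0.197, -0.196, -0.196, -0.195, -0.195, -0.194, -0.194, -0.194, -0.193, -0.193, -0.192, -0.191, -0.191, -0.19, -0.19, -0.19, -0.19, -0.189, -0.189, -0.188, -0.188, -0.188, -0.187, -0.187, -0.187, -0.186, -0.186, -0.185, -0.185, -0.184, -0.184, -0.183, -0.182, -0.181, -0.18, -0.179, -0.179, -0.177, -0.176, -0.175, -0.172]
side bridge y 2 [-0.0595 -0.0495 -0.0395] lugs [-0.25
[... 449 characters left out ...]
2, -0.201, -0.201, -0.201, -0.2, -0.2, -0.2, -0.199, -0.199, -0.199, -0.198, -0.198, -0.198, -0.198, -0.198, -0.198, -0.197, -0.197, -0.197, -0.197, -0.196, -0.196, -0.196, -0.196, -0.195, -0.195, -0.195, -0.195, -0.195, -0.195, -0.194, -0.194, -0.194, -0.194, -0.194, -0.193, -0.193, -0.193, -0.193, -0.193, -0.193, -0.193, -0.192, -0.192, -0.192, -0.192, -0.192, -0.191, -0.191, -0.191, -0.191, -0.191, -0.191, -0.191, -0.191, -0.191, -0.19, -0.19, -0.19, -0.19, -0.19, -0.19, -0.19, -0.189, -0.189, -0.189, -0.189, -0.189, -0.189, -0.188, -0.188, -0.188, -0.188, -0.188, -0.188, -0.187, -0.187, -0.187, -0.187, -0.187, -0.186, -0.186, -0.186, -0.185, -0.184, -0.183, -0.181, -0.18, -0.177, -0.173]
```

The bridge is at y = -45 mm, which is siding 2. On to click 2.

```bash
sed -i "s/,'lugs'.*$/)/" br.py; python3 -m handwheel '[[[0,0,0.8,0],[0,0,0.8,0],[0,0,0,0],[0.2,0,0,0],[0.2,0,0,0],[0.2,0,0,0],[0.2,0,0,0],[0.2,0,0,0],[0.2,0,0,0],[0.2,0,0,0],[0.2,0,0,0],[0,0,0,0],[0,0,-1,0],[0,0,-0.6,0],[-0.8,0,0,0],[-0.8,0,0,0],[0,0,0,0],[0,0,0,0]]]'; python3 st.py; python3 br.py
```

```text
t: 11.4
tcp_pos: [0.4593, -0.227, 0.1306]
tool_rot: [0.755, 0.656, -0.0, -0.001]
force: [0.0, 0.6, 0.2]
finger_gap: 0.001
gripper_force: 0.0
t 11.4 yard [-0.0502 -0.2456  0.1306] xaxis yaw 82.04 z [-0.001  0.001 -1.   ] F [-0.04  0.55] 0.23 gap 0.0013788715244291325
scene bridge y 65 [-0.0226 -0.0033  0.0177]
side bridge y 0
```

```bash
python3 -m handwheel '[[[0,0,0.8,0],[0,0,0.8,0],[0,0,0,0],[0.2,0,0,0],[0.2,0,0,0],[0.2,0,0,0],[0.2,0,0,0],[0.2,0,0,0],[0.2,0,0,0],[0.2,0,0,0],[0.2,0,0,0],[0,0,0,0],[0,0,-1,0],[0,0,-0.6,0],[-0.8,0,0,0],[-0.8,0,0,0],[0,0,0,0],[0,0,0,0]]]'; python3 st.py; python3 br.py
```

```text
t: 13.75
tcp_pos: [0.4593, -0.227, 0.1306]
tool_rot: [0.754, 0.656, -0.0, -0.001]
force: [-0.9, -0.2, 0.2]
finger_gap: 0.003
gripper_force: 0.0
t 13.75 yard [-0.0502 -0.2456  0.1306] xaxis yaw 82.04 z [-0.001  0.001 -1.   ] F [-0.88 -0.28] 0.2 gap 0.003487350540131879
scene bridge y 80 [0.015  0.0405 0.0616]
side bridge y 2 [-0.1124 -0.1085 -0.1046]
```

The bridge is at siding 4. Siding 4's stock stands 56 mm high (the gondola), and the 79–83 mm cab is on siding 5, so this is the last click.

```bash
python3 -m handwheel '[[[0,0,0.8,0],[0,0,0.8,0],[0,0,0,0],[0.2,0,0,0],[0.2,0,0,0],[0.2,0,0,0],[0.2,0,0,0],[0.2,0,0,0],[0.2,0,0,0],[0.2,0,0,0],[0.2,0,0,0],[0,0,0,0],[0,0,-1,0],[0,0,-1,0],[-0.8,0,-1,0],[-0.8,0,-0.5,0],[0,0,0,0],[0,0,0,0],[0,0,0,0]]]'; python3 st.py; python3 br.py
python3 - <<'E'
from h import *
im=snapshot('scene')[0];cv2.imwrite('pics/e.png',cv2.resize(im[150:285,180:340],(800,600))[...,::-1])
E
```

```text
t: 16.23
tcp_pos: [0.4594, -0.2257, 0.1779]
tool_rot: [0.754, 0.657, -0.0, -0.001]
force: [-0.3, 0.1, -0.4]
finger_gap: -0.001
gripper_force: 0.0
t 16.225 yard [-0.0503 -0.2442  0.1779] xaxis yaw 82.15 z [-0.002  0.002 -1.   ] F [-0.32  0.1 ] -0.41 gap -0.0011742138483460153
scene bridge y 74 [0.0611 0.0864 0.1065]
side bridge y 3 [-0.1017  0.0626  0.0658]
```

View pics/e.png

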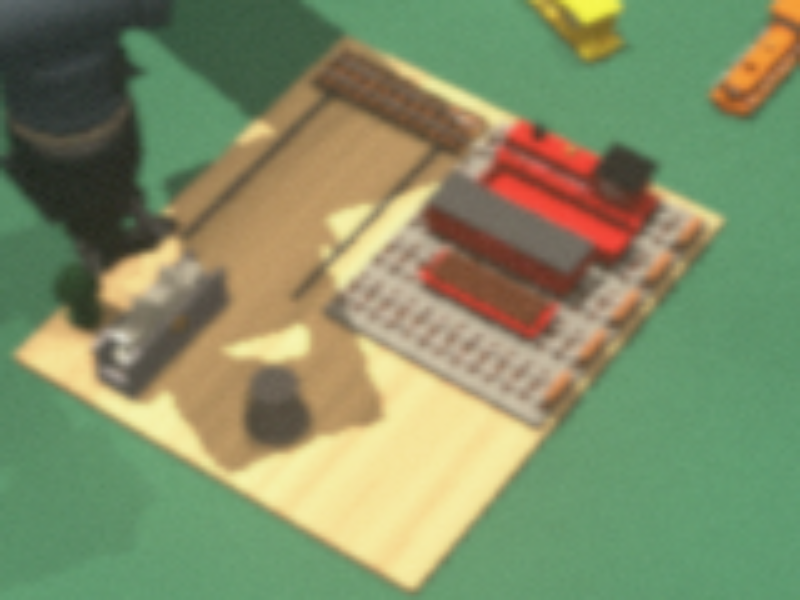

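The picture shows the bridge at (400,95) in line with the loco's siding (chimney (540,130), cab (625,170)). The arm is clear of everything.

```bash
python3 -c "from station import sign_off;print(sign_off())"
```

```text
the job is handed in; nothing more can be done
None
```

I clicked the wheel four times, so the bridge now stands in line with the locomotive on the fifth siding (measured at y = 86 mm, nominal 88 mm), and handed the job in at about 16 s with the arm clear; no verdict came back.

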